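Index the tray arm over by one hole

TASK

Swing the small steel tray on its swivel arm one hole over, towards the side where the yellow sharps bin stands: hook a fingertip under the top bar of the pull ring and gently lift the spring index pin, swing the arm to the next hole on that side, and let the pin drop fully home there. Only hook the ring, do not grip or force it; keep the vial and the tape roll standing on the tray, and leave everything else on the bench where it is.

Things in the scene. Friction and masses are not known exactly. Their poses are not given: they have to be found in the camera images.
- swivel_base: Fixed foot and aluminium index disc (top 50 mm above the bench). Origin on the bench on the vertical pivot axis; x along the arm at swing_arm = 0, z up. Five 14 mm square holes in the disc, 120 mm from the pivot, at -36, -18, 0, 18, 36 degrees from x (0.314 rad or 38 mm apart). The pin starts in the middle one. Pivot cap: radius 24 mm, 83 mm high. Foot radius 145 mm.
- swing_arm (a joint): Angle of the white arm, rad: about 0 at the start (middle hole), positive anticlockwise from above, stops at +-0.70, 0.314 per hole. Arm 36 mm wide, top 66 mm above the bench; it carries the pin 120 mm and the tray 250 mm out from the pivot. Damped: 1 N at the pin starts it, about 3 N swings it at 0.3 rad per s; it stays where left. With the pin home it is locked, play about +-0.02 rad.
- index_pin (a joint): Lift of the spring index pin, m (vertical slide on the arm): 0 fully home, 0.022 upper stop. Round-nosed 10 mm pin, 12 mm deep in the hole: clear of the disc from 0.012 up. Let go between holes it rests on the disc at about 0.012 and drops in by itself when the arm comes over a hole. Pulled down with about 6 N at 0 and 9 N at 0.02.
- pull_ring: Rigid steel stirrup on top of the pin, 8 mm round bar, upright, its plane square to the arm: reach through it along the arm. Clear opening 56 mm wide, 50 mm high. Frame: x along the arm outwards, z up, origin on the pin axis at bench height with the pin home; then bottom bar's top at 96 mm, top bar's underside at 146 mm; side bars at y = +-32 mm. Rises and swings with the pin.
- ring_bar (a point): Centre of the straight top bar of the pull ring (8 mm thick round bar, the straight part 44 mm long across the arm), 150 mm above the bench when the pin is home, 120 mm out from the pivot axis. Hook under this bar.
- tray (a point): Centre of the floor of the steel tray fixed on the arm (tray 120 mm along the arm x 160 mm across x 22 mm high, wall 3 mm), 250 mm out from the pivot, 63 mm above the bench; x along the arm outwards, z up. It swings with the arm.
- sharps_bin: Yellow round sharps bin with a red lid, 124 mm in diameter, 153 mm tall, fixed on the bench to the left or the right of the swivel arm. Origin under its centre. It tells which way to swing; do not move it.
- vial: Amber glass vial, 32 mm in diameter, 46 mm tall, standing loose on the tray; origin under its centre, z up its axis.
- tape_roll: Grey tape roll lying flat, loose on the tray, 48 mm outside, 18 mm high; origin under its centre, z along its axis.
- sanitiser: Loose white pump bottle, 66 mm in diameter, 171 mm tall; origin under its centre. Leave it alone.
- gauze_jar: Loose glass jar with a steel cap, 70 mm in diameter, 85 mm tall; origin under its centre. Leave it alone.
- dish: Loose round steel dish, 96 mm across, 34 mm high; origin under its centre. Leave it alone.
- carton: Loose small cardboard box, 60 x 90 x 38 mm; origin under its centre. Leave it alone.

How it is judged:
On the way, in this order (a step that is already met when the one before it is completed fails the run):
1. the pin is lifted out of the middle hole (above 11.5 mm) with the arm still there (within 0.1 rad) (value of joint index_pin above 0.0115 m and value of joint swing_arm between -0.1 and 0.1 rad).
2. the arm stands at the next hole on the sharps bin's side, with the pin home in it (((y of sharps_bin in the frame of swivel_base above 0 m and value of joint swing_arm between 0.27916 and 0.34916 rad) or (y of sharps_bin in the frame of swivel_base below 0 m and value of joint swing_arm between -0.34916 and -0.27916 rad)) and value of joint index_pin below 0.002 m), for 0.2 s.
At the end, for the whole second after the job is handed in: The arm rests one hole over towards the sharps bin (0.314 rad, within 0.035), the pin home (within 2 mm); vial and tape roll stand on the tray (within 15 mm of its floor, tilt under 0.3 rad); sanitiser, jar, dish and carton are upright, moved under 30 mm (all of step 2 and velocity of joint swing_arm between -0.02 and 0.02 rad/s and z of vial in the frame of tray between -0.01 and 0.015 m and angle between each of vial, tape_roll, sanitiser, gauze_jar, dish, carton's own z axis and vertical below 0.3 rad and z of tape_roll in the frame of tray between -0.01 and 0.015 m and distance of each of sanitiser, gauze_jar, dish, carton from where it was at the start of the episode below 0.03 m); the robot touches nothing.
It fails at once if the ring is gripped or wrenched (the fingers press on it with more than 32 N in all) (contact force between the fingers and pull_ring above 32 N).
It fails at once if the vial or the tape roll is lifted off the tray or falls over (z of any of vial, tape_roll in the frame of tray above 0.018 m or angle between any of vial, tape_roll's own z axis and vertical above 0.5 rad).
It fails at once if a bystander on the bench is lifted, knocked over or pushed away by more than 30 mm (distance of any of sanitiser, gauze_jar, dish, carton from where it was at the start of the episode above 0.03 m or angle between any of sanitiser, gauze_jar, dish, carton's own z axis and vertical above 0.5 rad).
It also fails if it takes over 40 s, if anything falls off the work surface, if the arm or the gripper's body presses on something with over 40 N, if the wrist force passes 120 N, or if a joint passes its speed limit or range.

ROBOT

A 6-joint arm with a two-finger parallel gripper is mounted at the origin on the work surface. World frame = base frame: x ahead of the robot, y to its left, z up, the work surface at z = 0. Lengths are in m, angles in rad, forces in N, time in s.
With the tool pointing down it reaches from about 0.35 to 0.975 m from the base axis. Payload 4.9 kg.
Tool frame: the origin (TCP) lies on the centre line of the jaws, within the pads' length; the fingertips stand 22 mm ahead of it and the grasp point (between the pads) lies 3 mm ahead of it (manip.tcp_to_tips is the distance from the TCP to the fingertips, in m); z points along the fingers, x is the direction in which the jaws open and shut, and the axes are right-handed (so a half turn about z gives the same grasp; the last joint's range is limited). The gripper opens to 85 mm and grips with 20 to 120 N. Pads are 22 mm wide; open, the fingers measure 114 mm over their backs; the gripper's body (76 mm by 85 mm) begins 54 mm behind the grasp point. The pads swing forward as they close: fully open they stand 13 mm farther back than shut.
Start: joints at [1.058, 0.053, 1.613, -0, 1.476, -0.119], TCP at [0.24, 0.577, 0.253] pointing down, gripper open.
Joint ranges: [-3.01, 3.01], [-1.01, 2.22], [0.06, 2.58], [-1.02, 4.17], [0.09, 2.62], [-3.14, 3.14]. Speed limits (rad/s): [2.57, 2.57, 3.14, 3.14, 3.14, 3.14].

INTERFACE

Orientations are given as a unit quaternion [w, x, y, z].
In Python, from plant import manip gives the robot as it stands.
- The arm moves only by the shell command python3 -m pendant 'ROWS'. ROWS is a JSON object of lists of equal length, an entry for each row: "linear": the shift along the tool's x, y, z in cm, a list of three; "rotation": the turn, a rotation vector about the tool's x, y, z in degrees, a list of three; "grip": the closure, from 0 (fully open) to 1 (shut). A call has exactly 10 rows; each row is the pose to reach, as a shift and turn from the pose commanded when the call began, along the tool's axes at that moment; what a row does not reach only later rows make up. A row lasts 1/12 s, in which the tool goes at most 41.7 mm and 7.16 degrees, less where a joint would pass 70% of its speed; a pose out of reach is approached as far as the arm can. A call with a gripper value outside its range is refused whole. The fingers move at their own pace and stop on an object; the grip force is fixed at half the most. Time passes only in rows, so rows that repeat a pose let the fingers close, or fill a call up. It gives the time, the measured TCP pose, the force and the opening at its end, in the units of the state.
- manip.state(): the state, without advancing time (a new reading comes with each control period).
- manip.grab_frame(name): name is "scene" or "top" or "wrist"; returns the picture (480x640x3 uint8, red, green, blue); there is no depth.
- manip.calibration(name): a dict with "fx", "fy", "cx", "cy" (pixels), "k1" (the pictures are not rectified: a ray, as slopes to the right and down, at radius r is drawn at 1 + k1 r^2 times it, then the intrinsics apply), "cam_to_world" (4x4, takes a point from camera to world coordinates). Camera axes: x right, y up, looking along -z (the intrinsics and any distortion apply to the point x, -y, -z); pixel columns grow to the right and rows downward; lengths in m; the calibration is good to about 2 mm. A picture is of the moment at which its call begins: read the wrist's pose just before it. calibration takes no time and is no camera call; for the wrist camera it gives the pose at the moment of the call.
- manip.job_done(): hands the job in, once; it reports no verdict.
The state is a dict: "time": time; "joint_pos": joint angles; "joint_vel": joint speeds; "joint_efforts": joint torques, N m; "tool_pos": TCP position; "tool_rot": TCP orientation; "contact_force": force on the tool from outside, world axes, zero at the start; "ft_torque": the same for the moment, N m; "gripper_width": opening from 0.0 (shut) to 1.0 (fully open).
Only numpy, scipy, OpenCV 4.12 (cv2) and the standard library are available. Lean on these libraries where they do the work, as an engineer would, in place of code of your own. Each camera call takes 0.05 s, during which the arm holds its last target. There are 200 camera calls.

## Working session

There is one attempt and no reset: what is moved stays moved. The work goes in short steps, Python scripts to look and compute and a shell command to move; the robot and the scene stay as the last step left them, time stands still between calls to the robot, and variables do not carry over. Pictures are saved under pics/ and viewed, about 8 in all and at most 12, crops included, and the job is handed in when it is done.

```bash
mkdir -p pics
cat > h.py <<'E'
import numpy as np,cv2
from plant import manip
def cal(n):
    c=manip.calibration(n);return c
def proj(c,P):
    T=np.linalg.inv(np.array(c["cam_to_world"]));p=(T[:3,:3]@np.atleast_2d(P).T).T+T[:3,3]
    u=p[:,0]/-p[:,2];v=-p[:,1]/-p[:,2];s=1+c["k1"]*(u*u+v*v)
    return np.c_[c["fx"]*u*s+c["cx"],c["fy"]*v*s+c["cy"]]
def ray(c,px):
    x=(px[0]-c["cx"])/c["fx"];y=(px[1]-c["cy"])/c["fy"];u,v=x,y
    for _ in range(20):
        s=1+c["k1"]*(u*u+v*v);u,v=x/s,y/s
    T=np.array(c["cam_to_world"]);return T[:3,3],T[:3,:3]@np.array([u,-v,-1])
def onz(c,px,z):
    o,d=ray(c,px);return o+d*(z-o[2])/d[2]
E
python3 - <<'E'
from h import *
for n in("scene","top"):
    f=manip.grab_frame(n);cv2.imwrite(f"pics/{n}0.png",f[:,:,::-1]);c=cal(n);print(n,c["k1"],np.round(np.array(c["cam_to_world"]),3).tolist())
print(manip.state(), manip.tcp_to_tips)
E
```

```text
scene 0.010960912059731423 [[-0.259, -0.611, 0.748, 1.424], [0.966, -0.16, 0.204, 0.22], [-0.004, 0.775, 0.631, 0.898], [0.0, 0.0, 0.0, 1.0]]
top -0.08773414413993355 [[-0.004, 0.996, -0.091, 0.389], [-1.0, -0.005, -0.011, -0.031], [-0.011, 0.091, 0.996, 1.49], [0.0, 0.0, 0.0, 1.0]]
{'time': 0.1, 'joint_pos': array([ 1.05797072e+00,  5.33031733e-02,  1.61416269e+00, -2.24155817e-05,
        1.47601773e+00, -1.19025265e-01]), 'joint_vel': array([-0.00082155, -0.00106104, -0.00341698, -0.00081936, -0.00124707,
       -0.00177394]), 'joint_efforts': array([ 5.59727996e-04, -3.94904995e+01, -3.71362853e+01, -1.07682326e-04,
        3.92621267e-03,  6.49305122e-06]), 'tool_pos': array([0.23957036, 0.57668739, 0.2521747 ]), 'tool_rot': array([ 4.37694521e-04,  8.31774434e-01,  5.55112959e-01, -8.38127820e-04]), 'contact_force': array([ 0.49020854, -0.53408452,  0.02062496]), 'ft_torque': array([-0.06431288,  0.01650773, -0.04264814]), 'gripper_width': 0.9985009862272368} 0.022
```

View pics/scene0.png

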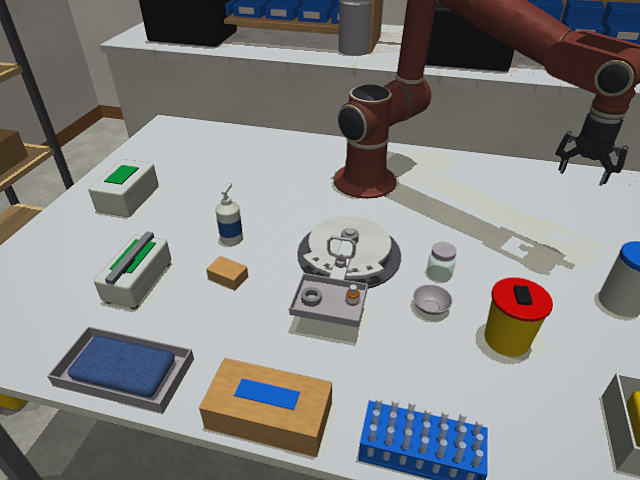

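View pics/top0.png

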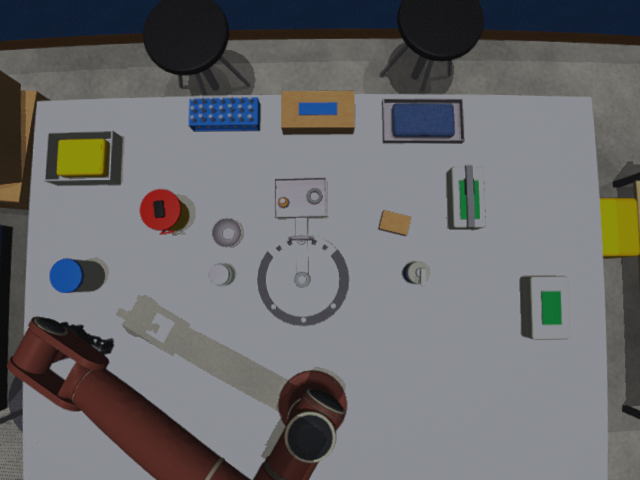

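Run:
```python
from h import *
c=cal("top")
for n,p,z in(("cap",(302,280),.083),("bar",(301,238),.15),("tray",(301,198),.085),("vial",(283.5,202),.109),("tape",(315,196),.082),("bin",(161,210),.153),("san",(418,272),.12),("jar",(221,274),.085)):
    print(n,onz(c,p,z).round(3))
print([a for a in dir(manip) if a[0]!='_'])
from scipy.spatial.transform import Rotation as R
s=manip.state();q=s["tool_rot"];print(R.from_quat([*q[1:],q[0]]).as_matrix().round(3))
f=manip.grab_frame("scene");cv2.imwrite("pics/ring.png",cv2.resize(f[200:340,270:400],None,fx=5,fy=4.2857,interpolation=cv2.INTER_CUBIC)[:,:,::-1])
f=manip.grab_frame("top");cv2.imwrite("pics/topc.png",cv2.resize(f[160:300,210:350],None,fx=4.2,fy=4.2,interpolation=cv2.INTER_CUBIC)[:,:,::-1])
```

```text
cap [0.386 0.028 0.083]
bar [0.506 0.028 0.15 ]
tray [0.633 0.031 0.085]
vial [0.617 0.082 0.109]
tape [ 0.64  -0.012  0.082]
bin [0.589 0.436 0.153]
san [ 0.407 -0.312  0.12 ]
jar [0.404 0.271 0.085]
['IKError', 'calibration', 'grab_frame', 'job_done', 'state', 'tcp_to_tips']
[[ 0.384  0.923 -0.001]
 [ 0.923 -0.384 -0.002]
 [-0.002 -0.    -1.   ]]
```

View pics/topc.png

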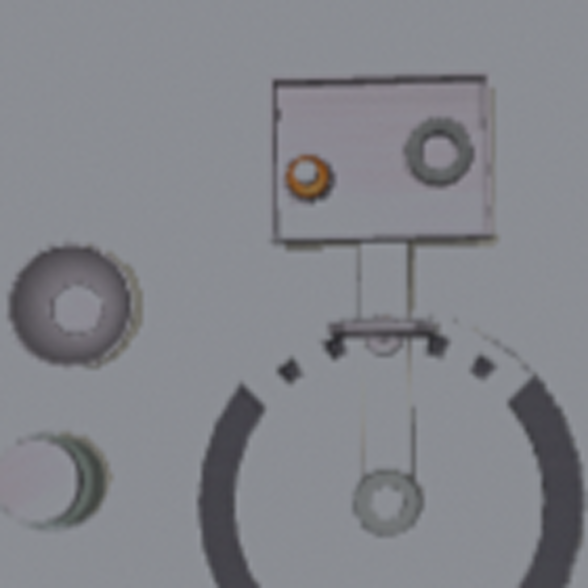

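```bash
cat >> h.py <<'E'
from scipy.spatial.transform import Rotation as R
def tcp():
    s=manip.state();q=s["tool_rot"];return np.array(s["tool_pos"]),R.from_quat([*q[1:],q[0]])
def rel(P,Rt):
    p,r=tcp();return (r.inv().apply(np.array(P)-p)*100).round(1),np.degrees((r.inv()*Rt).as_rotvec()).round(1)
def hookR(tilt,yaw=0,sx=1):
    t=np.radians(tilt);z=np.array([-np.cos(t),0,-np.sin(t)]);x=np.array([0,sx,0.]);y=np.cross(z,x)
    return R.from_euler('z',yaw)*R.from_matrix(np.c_[x,y,z])
E
python3 - <<'E'
from h import *
p,r=tcp();C=np.array(cal("wrist")["cam_to_world"]);print("cam in tool",r.inv().apply(C[:3,3]-p).round(3))
for sx in(1,-1):
    h=hookR(90,0,sx);print(sx,h.as_matrix().round(2).tolist(),rel([.66,.028,.36],h),"cam up?",hookR(35,0,sx).apply(r.inv().apply(C[:3,3]-p)))
    h2=hookR(35,0,sx); print("then rot",np.degrees((h.inv()*h2).as_rotvec()))
E
```

```text
cam in tool [-0.001 -0.08  -0.12 ]
1 [[0.0, 1.0, -0.0], [1.0, 0.0, 0.0], [0.0, -0.0, -1.0]] (array([-34.6,  59.9, -10.7]), array([ -0. ,   0.1, -22.6])) cam up? [ 0.05262558 -0.00103492  0.13425241]
then rot [55.  0.  0.]
-1 [[0.0, -1.0, -0.0], [-1.0, 0.0, 0.0], [0.0, 0.0, -1.0]] (array([-34.6,  59.9, -10.7]), array([1.000e-01, 0.000e+00, 1.574e+02])) cam up? [0.14415501 0.00103492 0.00353484]
then rot [-55.   0.   0.]
```

```bash
python3 -m pendant '{"linear":[[-3,5,-4],[-5,9,-6],[-8,14,-8],[-11,19,-10.7],[-13,23,-10.7],[-15,26,-10.7],[-17.3,30,-10.7],[-20,34,-10.7],[-22,38,-10.7],[-24,42,-10.7]],"rotation":[[0,0,-2],[0,0,-4],[0,0,-6],[0,0,-8],[0,0,-10],[0,0,-12],[0,0,-14],[0,0,-16],[0,0,-18],[0,0,-20]],"grip":[1,1,1,1,1,1,1,1,1,1]}'
python3 - <<'E'
from h import *
print(rel([.66,.028,.36],hookR(90)),manip.state()["joint_pos"].round(2))
E
```

```text
time: 1.03
tool_pos: [0.481, 0.2616, 0.3582]
tool_rot: [0.0, 0.722, 0.692, 0.0]
contact_force: [1.2, 0.7, 0.4]
gripper_width: -0.001
(array([-22.6,  18.9,  -0.2]), array([ 0. , -0. , -2.5])) [ 0.36 -0.17  1.66  0.    1.66 -1.17]
```

```bash
python3 - <<'E'
from h import *
print(rel([.66,.028,.32],hookR(35)))
E
python3 -m pendant '{"linear":[[-3,2.5,0],[-6,5,0],[-9,7.5,0],[-12,10,0],[-15,12.5,0],[-18,15,0],[-20,17,0],[-22.6,18.9,0],[-22.6,18.9,0],[-22.6,18.9,0]],"rotation":[[0,0,-2.5],[5,0,-2.5],[10,0,-2.5],[15,0,-2.5],[20,0,-2.5],[25,0,-2.5],[31,0,-2.5],[38,-1,-2.3],[45,-1,-2.3],[52,-1.3,-2.2]],"grip":[1,1,1,1,1,1,1,1,1,1]}'
python3 - <<'E'
from h import *
u=hookR(35).apply([0,0,1])
print(rel([.66,.028,.32],hookR(35)),rel(np.array([.506,.028,.1205])-u*.06,hookR(35)),manip.state()["joint_pos"].round(2))
E
```

```text
(array([-22.6,  18.9,   3.8]), array([55. , -1.2, -2.3]))
time: 1.87
tool_pos: [0.6602, 0.0271, 0.3569]
tool_rot: [-0.312, 0.637, 0.632, -0.312]
contact_force: [-0.2, -0.1, 0.2]
gripper_width: -0.001
(array([0.1, 2.9, 2.3]), array([ 2.7, -0.1, -0.3])) (array([ 0.1,  9.6, 20.7]), array([ 2.7, -0.1, -0.3])) [-0.06  0.62  0.91 -0.07  2.52 -1.66]
```

```bash
python3 -m pendant '{"linear":[[0,1,2.5],[0,2,5],[0,3,7.5],[0,4.5,10],[0,6,12.5],[0,7,15],[0,8,17],[0,9,19],[0,9.6,20.7],[0.1,9.6,20.7]],"rotation":[[1,0,0],[2,0,0],[2.7,0,-0.3],[2.7,0,-0.3],[2.7,0,-0.3],[2.7,0,-0.3],[2.7,0,-0.3],[2.7,0,-0.3],[2.7,0,-0.3],[2.7,0,-0.3]],"grip":[1,1,1,1,1,1,1,1,1,1]}'
python3 - <<'E'
from h import *
w=manip.grab_frame("wrist");c=cal("wrist");s=manip.grab_frame("scene")
s2=cv2.resize(s[190:340,270:430],None,fx=4,fy=4,interpolation=cv2.INTER_CUBIC)
cv2.imwrite("pics/pair.png",cv2.resize(np.hstack([cv2.resize(w,(800,600)),cv2.resize(s2,(640,600))]),(800,333),interpolation=cv2.INTER_AREA)[:,:,::-1])
cv2.imwrite("pics/w1.png",w[:,:,::-1]);cv2.imwrite("pics/s1.png",s2[:,:,::-1])
print(rel(np.array([.506,.028,.1205]),hookR(35)),manip.state()["joint_pos"].round(2))
for n in("wrist","scene"): print(n,proj(cal(n),[[.506,.028,.15],[.506,.06,.15],[.506,-.004,.15],[.506,.028,.092],[.386,.028,.083]]).round(0).tolist())
E
```

```text
time: 2.7
tool_pos: [0.5519, 0.0298, 0.1507]
tool_rot: [-0.328, 0.626, 0.627, -0.327]
contact_force: [-0.4, 0.1, -0.3]
gripper_width: 0.001
(array([-0.2, -0. ,  5.9]), array([0.2, 0. , 0.1])) [-0.06  0.55  1.37 -0.06  2.18 -1.64]
wrist [[324.0, 245.0], [389.0, 245.0], [259.0, 245.0], [324.0, 300.0], [324.0, 178.0]]
scene [[340.0, 237.0], [353.0, 239.0], [327.0, 235.0], [339.0, 255.0], [349.0, 230.0]]
```

View pics/w1.png

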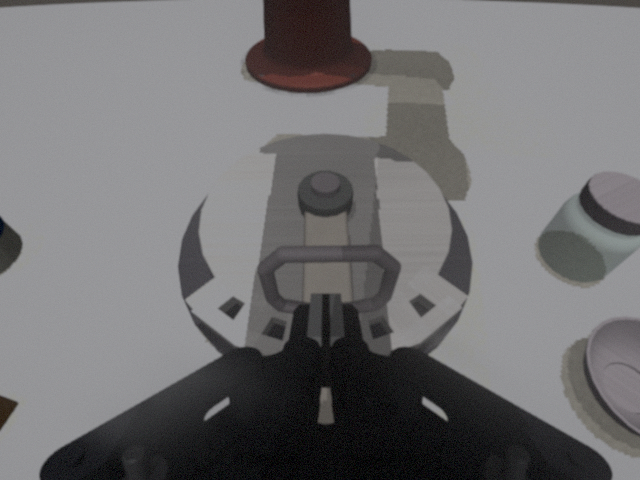

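View pics/s1.png

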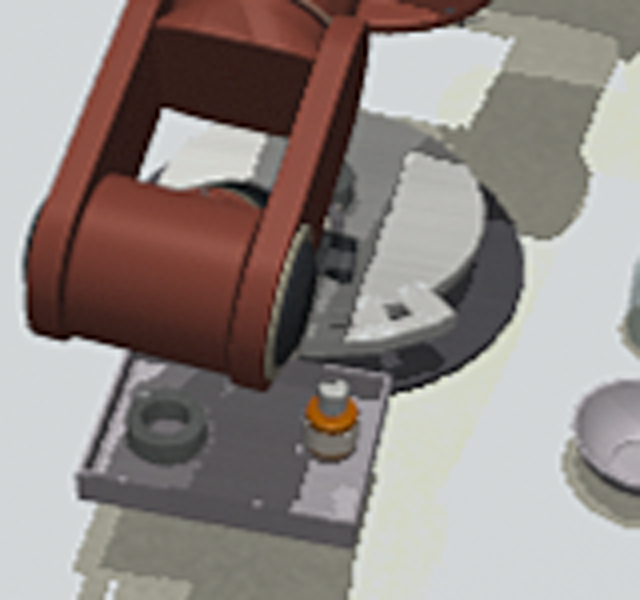

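Run:
```python
from h import *
c=cal("wrist");b=onz(c,(329,254),.15);print(b,onz(c,(325,184),.083),onz(c,(329,308),.092))
print(proj(c,[.552-.022*.82,.0298,.1507-.022*.57]))
for B in(b,):
  print(rel(np.array([B[0],B[1],.1205]),hookR(35)))
```

```text
[0.51117403 0.03050097 0.15      ] [0.39379427 0.02852008 0.083     ] [0.51162289 0.03102924 0.092     ]
[[327.59393021 307.98024017]]
(array([0.1, 0.3, 5.5]), array([0.2, 0. , 0.1]))
```

```bash
python3 -m pendant '{"linear":[[0,0.1,0.5],[0,0.1,1],[0,0.1,1.7],[0.1,0.1,2.4],[0.1,0.1,3.1],[0.1,0.1,3.8],[0.1,0.1,4.5],[0.1,0.1,5.2],[0.1,0.1,5.7],[0.1,0.1,5.7]],"rotation":[[0,0,0],[0,0,0],[0,0,0],[0,0,0],[0,0,0],[0,0,0],[0,0,0],[0,0,0],[0,0,0],[0,0,0]],"grip":[1,1,1,1,1,1,1,1,1,1]}'
python3 - <<'E'
from h import *
w=manip.grab_frame("wrist");cv2.imwrite("pics/w2.png",cv2.resize(w[140:440,170:490],None,fx=2,fy=2)[:,:,::-1])
p,r=tcp();c=cal("wrist");print(p,r.as_matrix().round(3).tolist(),proj(c,[.509,.03,.15]),r.inv().apply([0,0,1]))
E
```

```text
time: 3.63
tool_pos: [0.5077, 0.0307, 0.1201]
tool_rot: [-0.326, 0.627, 0.628, -0.326]
contact_force: [0.3, 1.1, 0.3]
gripper_width: -0.002
[0.50832442 0.03067353 0.1205721 ] [[-0.001, 0.577, -0.817], [1.0, 0.001, -0.001], [0.001, -0.817, -0.577]] [[326.70445623 305.89021095]] [ 0.00083851 -0.81690725 -0.57676845]
```

View pics/w2.png

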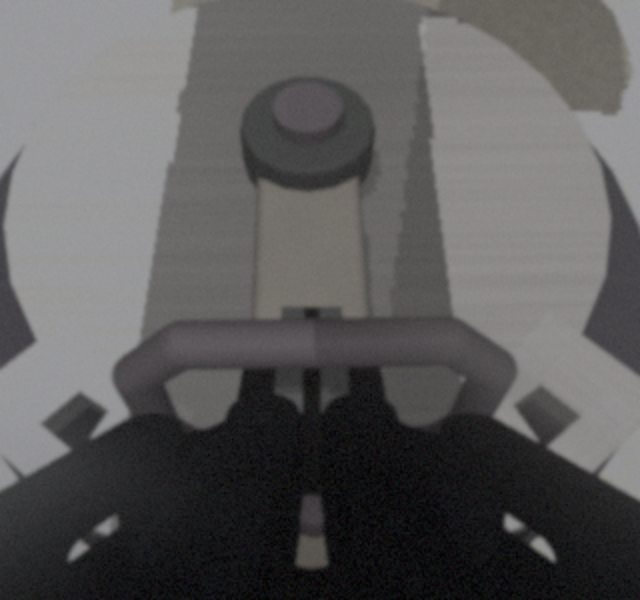

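```bash
python3 -m pendant '{"linear":[[0,-0.25,-0.17],[0,-0.5,-0.35],[0,-0.7,-0.5],[0,-0.8,-0.57],[0,-0.95,-0.67],[0,-1.1,-0.78],[0,-1.25,-0.88],[0,-1.4,-1.0],[0,-1.6,-1.13],[0,-1.6,-1.13]],"rotation":[[0,0,0],[0,0,0],[0,0,0],[0,0,0],[0,0,0],[0,0,0],[0,0,0],[0,0,0],[0,0,0],[0,0,0]],"grip":[1,1,1,1,1,1,1,1,1,1]}'
```

```text
time: 4.52
tool_pos: [0.5094, 0.0306, 0.1405]
tool_rot: [-0.324, 0.628, 0.629, -0.324]
contact_force: [4.9, 0.0, -7.5]
gripper_width: -0.002
```

```bash
python3 -m pendant '{"linear":[[0,-0.05,-0.03],[0,-0.1,-0.07],[0,-0.15,-0.1],[0,-0.2,-0.14],[0,-0.25,-0.18],[0,-0.3,-0.21],[0,-0.4,-0.28],[0,-0.48,-0.34],[0,-0.55,-0.39],[0,-0.55,-0.39]],"rotation":[[0,0,0],[0,0,0],[0,0,0],[0,0,0],[0,0,0],[0,0,0],[0,0,0],[0,0,0],[0,0,0],[0,0,0]],"grip":[1,1,1,1,1,1,1,1,1,1]}'
python3 - <<'E'
from h import *
w=manip.grab_frame("wrist");cv2.imwrite("pics/w3.png",cv2.resize(w[140:440,170:490],None,fx=2,fy=2)[:,:,::-1])
c=cal("wrist")
for l in(0,.01,.012,.014,.016,.018,.02):
    print(l,(proj(c,[[.509,.03,.15+l],[.511,.03,.15+l]])-[170,140])*2)
E
```

```text
time: 5.35
tool_pos: [0.5093, 0.0306, 0.1467]
tool_rot: [-0.324, 0.628, 0.629, -0.324]
contact_force: [5.4, 0.4, -8.2]
gripper_width: 0.004
0 [[313.24175157 386.59542487]
 [313.26605407 396.40792798]]
0.01 [[313.43545523 366.04249109]
 [313.46313885 376.30234353]]
0.012 [[313.47714497 361.614851  ]
 [313.50558679 371.96801357]]
0.014 [[313.51990519 357.07199627]
 [313.54913595 367.51976469]]
0.016 [[313.56377719 352.40942078]
 [313.5938293  362.95309334]]
0.018 [[313.60880441 347.62238298]
 [313.63971204 358.26325796]]
0.02 [[313.65503255 342.70589051]
 [313.68683176 353.44526323]]
```

View pics/w3.png

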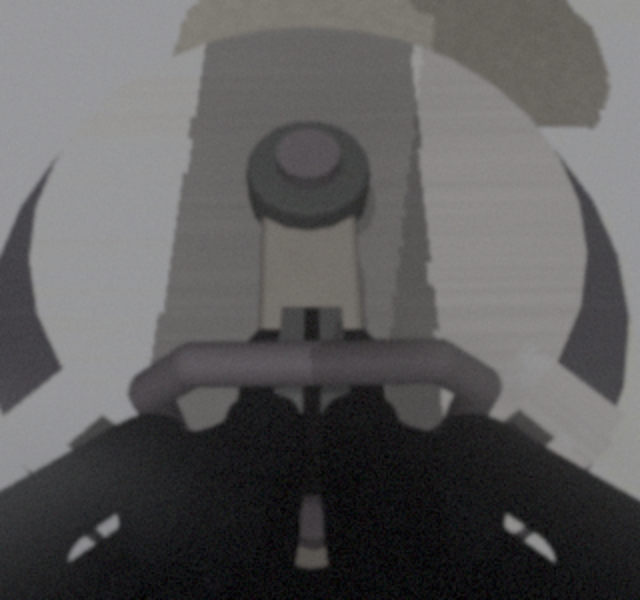

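```bash
cat >> h.py <<'E'
PV=np.array([.390,.0285,0])
def arc(angs,dz=0):
    p,r=tcp()
    for a in angs:
        q=R.from_euler('z',a);P=q.apply(p-PV)+PV+[0,0,dz]
        print(a,(r.inv().apply(P-p)*100).round(2).tolist(),np.degrees((r.inv()*q*r).as_rotvec()).round(1).tolist())
E
python3 -c "
from h import *
arc([.04,.08,.12,.16,.2,.24,.28,.32])"
```

```text
0.04 [0.48, -0.01, 0.01] [0.0, -1.9, -1.3]
0.08 [0.95, -0.03, 0.04] [0.0, -3.7, -2.7]
0.12 [1.43, -0.06, 0.09] [0.0, -5.6, -4.0]
0.16 [1.9, -0.1, 0.15] [0.0, -7.5, -5.3]
0.2 [2.37, -0.16, 0.23] [0.0, -9.3, -6.6]
0.24 [2.83, -0.22, 0.32] [0.0, -11.2, -8.0]
0.28 [3.29, -0.3, 0.42] [0.0, -13.1, -9.3]
0.32 [3.74, -0.38, 0.55] [0.0, -14.9, -10.6]
```

```bash
python3 -m pendant '{"linear":[[0.12,0,0],[0.3,0,0],[0.48,-0.01,0.01],[0.7,-0.02,0.02],[0.95,-0.03,0.04],[1.19,-0.04,0.06],[1.43,-0.06,0.09],[1.67,-0.08,0.12],[1.9,-0.1,0.15],[1.9,-0.1,0.15]],"rotation":[[0,-0.5,-0.3],[0,-1.2,-0.8],[0,-1.9,-1.3],[0,-2.8,-2],[0,-3.7,-2.7],[0,-4.6,-3.3],[0,-5.6,-4],[0,-6.5,-4.6],[0,-7.5,-5.3],[0,-7.5,-5.3]],"grip":[1,1,1,1,1,1,1,1,1,1]}'
python3 - <<'E'
from h import *
w=manip.grab_frame("wrist");cv2.imwrite("pics/w4.png",cv2.resize(w[140:440,170:490],None,fx=2,fy=2)[:,:,::-1])
arc([.04,.08,.12,.16])
E
```

```text
time: 6.23
tool_pos: [0.5074, 0.0503, 0.1465]
tool_rot: [-0.297, 0.575, 0.678, -0.349]
contact_force: [6.4, 0.7, -9.4]
gripper_width: -0.003
0.04 [0.48, -0.01, 0.02] [0.0, -1.9, -1.3]
0.08 [0.95, -0.03, 0.05] [0.0, -3.7, -2.7]
0.12 [1.43, -0.07, 0.1] [0.0, -5.6, -4.0]
0.16 [1.9, -0.11, 0.16] [0.0, -7.5, -5.3]
```

View pics/w4.png

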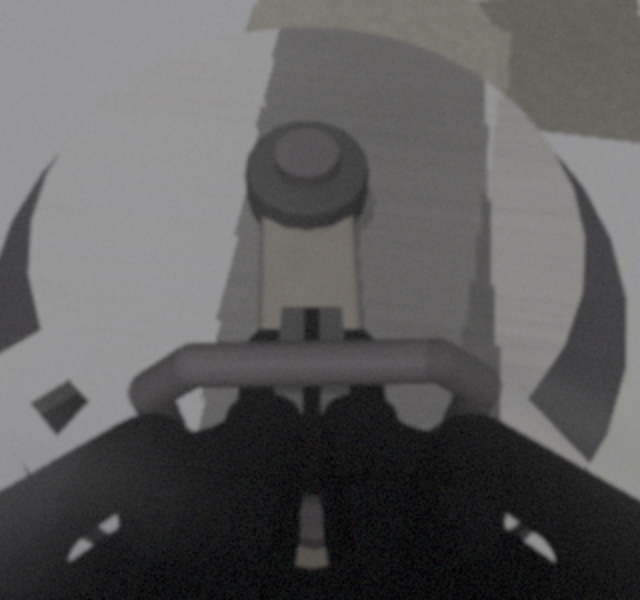

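The ring follows the finger by friction and stays centred (bar centre still at crop (313,362)). I'll continue with the second half.

```bash
python3 -m pendant '{"linear":[[0.12,0,0],[0.3,0,0.01],[0.48,-0.01,0.02],[0.7,-0.02,0.03],[0.95,-0.03,0.05],[1.19,-0.05,0.07],[1.43,-0.07,0.1],[1.63,-0.09,0.13],[1.8,-0.1,0.15],[1.8,-0.1,0.15]],"rotation":[[0,-0.5,-0.3],[0,-1.2,-0.8],[0,-1.9,-1.3],[0,-2.8,-2],[0,-3.7,-2.7],[0,-4.6,-3.3],[0,-5.6,-4],[0,-6.4,-4.6],[0,-7.1,-5.1],[0,-7.1,-5.1]],"grip":[1,1,1,1,1,1,1,1,1,1]}'
python3 - <<'E'
from h import *
p,r=tcp();z=r.apply([0,0,1]);print("yaw tool",np.arctan2(-z[1],-z[0]),"yaw pos",np.arctan2(*(p-PV)[[1,0]]))
w=manip.grab_frame("wrist");cv2.imwrite("pics/w5.png",cv2.resize(w[140:440,170:490],None,fx=2,fy=2)[:,:,::-1])
print(r.inv().apply([0,0,-1]))
E
```

```text
time: 7.12
tool_pos: [0.5028, 0.0679, 0.1465]
tool_rot: [-0.27, 0.521, 0.72, -0.37]
contact_force: [6.2, 2.6, -8.6]
gripper_width: -0.0
yaw tool 0.3137702492340678 yaw pos 0.33608948554106827
[-0.00257692  0.81470641  0.57986794]
```

View pics/w5.png

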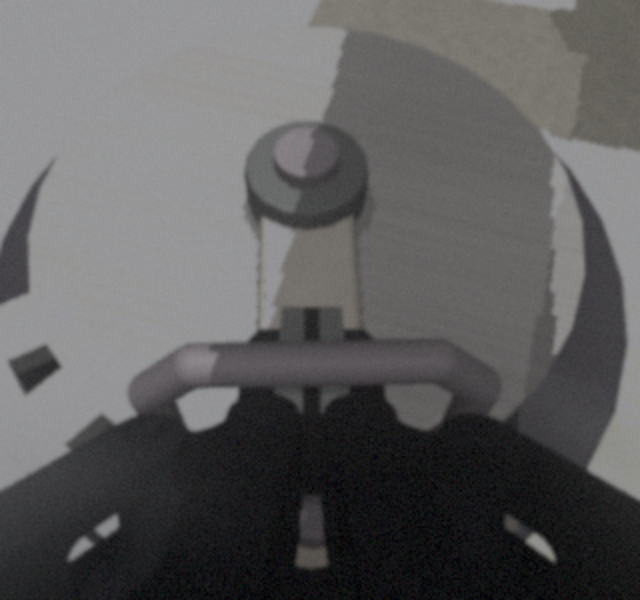

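```bash
python3 -m pendant '{"linear":[[0,0.15,0.11],[0,0.3,0.21],[0,0.5,0.36],[0,0.7,0.5],[0,0.9,0.64],[0,1.1,0.78],[0,1.3,0.92],[0,1.5,1.07],[0,1.65,1.17],[0,1.65,1.17]],"rotation":[[0,0,0],[0,0,0],[0,0,0],[0,0,0],[0,0,0],[0,0,0],[0,0,0],[0,0,0],[0,0,0],[0,0,0]],"grip":[1,1,1,1,1,1,1,1,1,1]}'
python3 - <<'E'
from h import *
w=manip.grab_frame("wrist");cv2.imwrite("pics/w6.png",cv2.resize(w[140:440,170:490],None,fx=2,fy=2)[:,:,::-1])
c=cal("wrist");q=R.from_euler('z',.314)
for l in(0,.005,.012): print(l,(proj(c,q.apply([.121,.002,.15+l])+PV)-[170,140])*2)
E
```

```text
time: 8.0
tool_pos: [0.5019, 0.0671, 0.1273]
tool_rot: [-0.271, 0.522, 0.718, -0.372]
contact_force: [-0.2, 0.3, 0.5]
gripper_width: 0.0
0 [[316.80356529 361.40746111]]
0.005 [[317.06172782 348.94821995]]
0.012 [[317.45484951 329.95313211]]
```

View pics/w6.png

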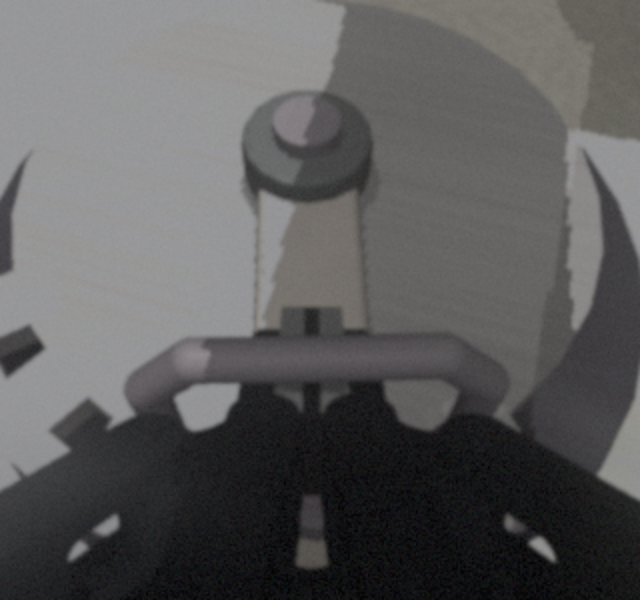

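Bar at crop row 358, predicted 361 for pin home (330 if resting on the disc), and contact force ≈0: the pin dropped. Centre the finger and back out.

```bash
python3 -m pendant '{"linear":[[0,0.2,0.14],[0,0.4,0.28],[0,0.45,0.3],[0,0.45,-0.5],[0,0.45,-1.5],[0,0.45,-2.5],[0,0.45,-4],[0,0.45,-5.5],[0,0.45,-7.5],[0,0.45,-9.5]],"rotation":[[0,0,0],[0,0,0],[0,0,0],[0,0,0],[0,0,0],[0,0,0],[0,0,0],[0,0,0],[0,0,0],[0,0,0]],"grip":[1,1,1,1,1,1,1,1,1,1]}'
python3 -m pendant '{"linear":[[0,-1,-1],[0,-2.5,-2],[0,-4.5,-3.5],[0,-6.5,-5],[0,-8.5,-6.5],[0,-10.5,-8],[0,-12.5,-9.5],[0,-12.5,-9.5],[0,-12.5,-9.5],[0,-12.5,-9.5]],"rotation":[[0,0,0],[0,0,0],[0,0,0],[0,0,0],[0,0,0],[0,0,0],[0,0,0],[0,0,0],[0,0,0],[0,0,0]],"grip":[1,1,1,1,1,1,1,1,1,1]}'
python3 - <<'E'
from h import *
w=manip.grab_frame("wrist");t=manip.grab_frame("top")
c=cal("wrist");q=R.from_euler('z',.314)
for l in(0,.012): print(l,proj(c,q.apply([.121,.002,.15+l])+PV))
cv2.imwrite("pics/fin.png",np.hstack([cv2.resize(w,(440,330)),cv2.resize(t[130:310,160:440],(360,231)).copy() if 0 else cv2.copyMakeBorder(cv2.resize(t[130:310,180:440],(360,249)),0,81,0,0,cv2.BORDER_CONSTANT)])[:,:,::-1])
E
```

```text
time: 8.88
tool_pos: [0.58, 0.0923, 0.1795]
tool_rot: [-0.27, 0.522, 0.719, -0.371]
contact_force: [-0.4, -0.1, -0.3]
gripper_width: 0.002
time: 9.72
tool_pos: [0.5834, 0.0931, 0.3352]
tool_rot: [-0.271, 0.522, 0.719, -0.371]
contact_force: [-0.7, -0.6, 0.2]
gripper_width: -0.001
0 [[326.22453121 326.57983036]]
0.012 [[326.276205   321.45759681]]
```

View pics/fin.png

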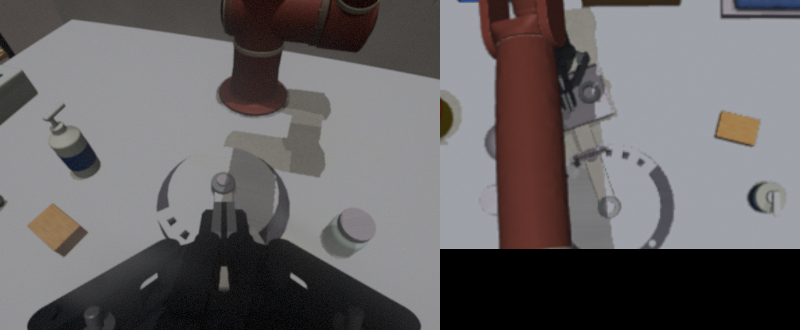

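Run:
```python
from h import *
s=manip.grab_frame("scene");cv2.imwrite("pics/s2.png",cv2.resize(s[180:340,190:470],None,fx=2.8,fy=2.8)[:,:,::-1])
```

```text
(no output)
```

View pics/s2.png

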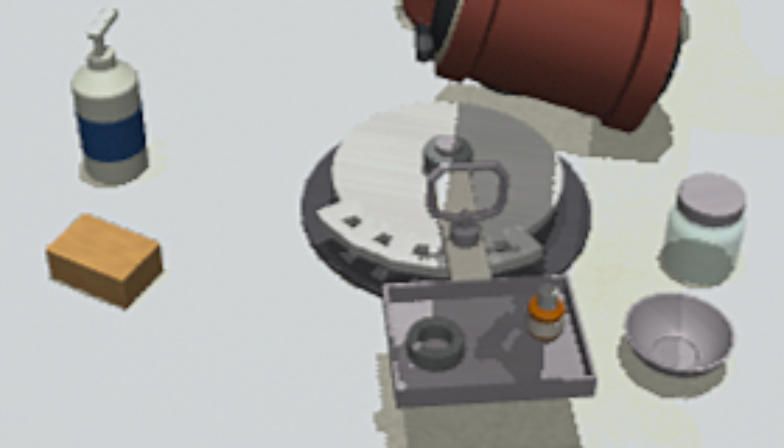

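Run:
```python
from h import *
q=R.from_euler('z',.314);c=cal("scene")
for l in(0,.012): print(((proj(c,q.apply([.121,.002,.15+l])+PV)-[190,180])*2.8).round(0))
print(manip.state()["contact_force"]);manip.job_done()
```

```text
[[465. 166.]]
[[466. 155.]]
[-0.39092964 -0.58659277  0.65556771]
the job is handed in; nothing more can be done
```

The tray arm is one hole over towards the sharps bin (positive swing), with the pin home. The job was handed in at about 10 s; no verdict was reported.

I put the closed fingertips through the pull ring from the tray side. I lifted the pin about 16 mm with roughly 10 N on the ring, swung the arm 0.31 rad, and lowered until the pin dropped. Then I backed straight out of the ring and moved up clear.

Last checks:
- **Pin home:** the scene camera shows the ring bar at row 166 of the enlarged crop. That is where it should be with the pin home; resting on the disc would put it at row 155. The wrist camera agreed to about 1 mm.
- **Hole count:** three free holes are visible on one side of the arm and one on the other, as they should be one hole over.
- **Tray and bench:** the vial and tape roll stand on the tray. The sanitiser, jar, dish and carton look upright and where they were; I judged this by eye and did not measure them.
- **Contact:** the measured force was about 1 N or less, and the gripper was well clear of everything.

No check failed. The only disagreement was a 2–5 mm difference in the bar's position between the top and wrist cameras, which fell within the ring's clearance.

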